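# Wedge a loaded reed-plate tray off its base board

### The arm

A 6-joint arm with a two-finger parallel gripper is mounted at the origin on the work surface. World frame = base frame: x ahead of the robot, y to its left, z up, the work surface at z = 0. Lengths are in m, angles in rad, forces in N, time in s.
With the tool pointing down it reaches from about 0.325 to 0.775 m from the base axis. Payload 9.3 kg.
Tool frame: the origin (TCP) lies on the mounting face of the last link; the fingertips stand 173 mm ahead of it and the grasp point (between the pads) lies 155 mm ahead of it; z points along the fingers, y is the direction in which the jaws open and shut (so a half turn about z gives the same grasp; the last joint's range is limited). The gripper opens to 85 mm and grips with 20 to 120 N. Pads are 22 mm wide; open, the fingers measure 114 mm over their backs; the gripper's body (76 mm by 85 mm) begins 54 mm behind the grasp point. The pads swing forward as they close: fully open they stand 13 mm farther back than shut.
Start: joints at [0.974, 0.259, 0.021, 1.334, 0, 1.418], TCP at [0.236, 0.497, 0.405] pointing down, gripper open.
Joint ranges: [-3.04, 3.04], [-0.91, 1.82], [-1.04, 1.36], [-1.92, 1.95], [-1.52, 1.45], [-3.14, 3.14]. Speed limits (rad/s): [2.22, 2.22, 2.79, 3.14, 3.14, 3.14].

### API

Orientations are given as a rotation vector (axis times angle).
In Python, from bench import ctrl, viewer, order gives the robot as it stands.
- The arm moves only by the tool play_rows, never from a script. Its argument "plan" is a list of rows, each a list of 2 entries, a list of its own where there are three numbers: the shift along the world's x, y, z in mm, then the turn, a rotation vector about the world's x, y, z in degrees. In form: [[[x, y, z], [wx, wy, wz]], ...]. A call has 1 to 5 rows; each row is the pose to reach, as a shift and turn from the pose commanded when the call began; what a row does not reach only later rows make up. A row lasts 1/8 s, in which the tool goes at most 62.5 mm and 10.7 degrees, less where a joint would pass 70% of its speed; a pose out of reach is approached as far as the arm can. A call with a gripper value outside its range is refused whole. "hand" is the opening in per cent of the stroke, from 0 (shut) to 100 (fully open), set as the call begins (left out, the last holds). The fingers move at their own pace and stop on an object; the grip force is fixed at half the most. Time passes only in rows, so rows that repeat a pose let the fingers close. It gives the time, the measured TCP pose, the force and the opening at its end, in the units of the state.
- ctrl.sense(): the state, without advancing time (a new reading comes with each control period).
- viewer.camera(name): name is "scene" or "top" or "wrist"; returns (picture, depth): 384x512x3 uint8, red, green, blue; 384x512 float32, m along the optical axis (not along the pixel's ray), 0 where there is no reading.
- viewer.camera_model(name): a dict with "fov_y" (degrees; the focal length in pixels is half the picture's height over the tangent of half this angle, whatever the lens; pixels are square), "cx", "cy" (the principal point, pixels), "rvec" (rotation vector, rad) and "tvec" (3), from world to camera coordinates, as OpenCV has them. Camera axes: x right, y down, z forward; pixel columns grow to the right and rows downward; lengths in m; the calibration is good to about 2 mm. A picture is of the moment at which its call begins: read the wrist's pose just before it. camera_model takes no time and is no camera call; for the wrist camera it gives the pose at the moment of the call.
- order.job_done(): hands the job in, once; it reports no verdict.
The state is a dict: "clock": time; "joint_positions": joint angles; "qvel": joint speeds; "joint_torque": joint torques, N m; "ee_pos": TCP position; "orientation": TCP orientation; "contact_force": force on the tool from outside, world axes, zero at the start; "torque": the same for the moment, N m; "opening": finger opening in m.
Only numpy, scipy, OpenCV 4.12 (cv2) and the standard library are available. Lean on these libraries where they do the work, as an engineer would, in place of code of your own. Each camera call takes 0.05 s, during which the arm holds its last target. There are 200 camera calls.

### The job

Lift the empty tray off the top of the stack and set it down upright on the middle of the grey rubber mat. Then take the wooden wedge, slide it thin end first along the base board into the strap slot at the front of the loaded tray, and push until that end of the tray has just come off the board, with a gap of a few millimetres (about 4) all across, so that a colleague can pass the carrying strap under; stop there and finish still gripping the wedge, with the tray's end resting on it. Keep the gripper itself off the loaded tray, never raise its front by more than about a centimetre, and leave the other things on the desk where they lie.

Things in the scene. Friction and masses are not known exactly. Their poses are not given: they have to be found in the camera images.
- empty_tray: Empty wooden tray, 200 (x) by 150 (y) by 55 mm high, 0.32 kg, the upper of two like trays stacked on the base board, standing flat on the loaded one. Two end blocks 22 mm thick at its -x and +x ends, no side walls, floor top 14 mm above the underside; a centre rib joins the blocks (see point rib). Origin: centre of the underside, z up.
- rib (a point): Middle of the top of the empty tray's centre rib, 50 mm above its underside. The rib is 16 mm thick (tray y), runs along tray x, and stands 36 mm above the floor: pinched here from above across its thickness the tray hangs balanced.
- loaded_tray: The like tray below it, filled with two rows of steel reed plates on edge, 0.7 to 1.2 kg, loose on the base board. Origin: centre of the underside, z up; front is its -x end. Its rear end stands about 1.5 mm from the board's rear batten, which stops it sliding when the wedge is pushed; the front then rises and the tray tilts about its rear lower edge.
- slot (a point): Middle of the loaded tray's front lower edge: centre of the mouth of the strap slot, at the level of the tray's underside. The slot is 60 mm wide (y), 7 mm high above the board, open downwards, and passes through the 22 mm end block. Axes are the tray's: the wedge goes in along +x, z up.
- front_left (a point): Left (+y) end of the loaded tray's front lower edge, 75 mm from point slot, at the level of the underside. Its height above the board's top is the gap there (0 at the start).
- front_right (a point): Right (-y) end of the loaded tray's front lower edge, 75 mm from point slot, likewise.
- base_board: Plywood stacking base fixed to the desk, 350 (x) by 188 (y) mm, top face 15 mm above its origin. Origin: centre of its underside, z up. The trays stand on its rear part (x = -42 to 158 mm) between side battens 14 mm high and a rear batten 22 mm high at +x; in front of the tray a bare ledge of board, 132 mm long, runs to its -x edge.
- wedge: Plain beech wedge, 125 mm long (x), 36 mm wide (y), 50 g, lying on its flat face on the desk; a flat block of about that length and width lies near. 27 mm thick at its -x end, tapering evenly to 2.5 mm at its thin +x end (1 in 5.1). Origin: centre of its flat underside, z up. Pushing it under the tray takes 3 to 12 N; friction keeps it from slipping back.
- wedge_tip (a point): Middle of the lower edge of the wedge's thin end, 62.5 mm along +x from its origin. With it about 23 mm inside the tray's front face the slope meets the slot's upper edge; from there each 5.1 mm of push raises the front 1 mm, so the gap is 4 mm at about 43 mm.
- wedge_grip (a point): Point inside the wedge near its thick end, 40 mm along -x from its origin, 12 mm above its underside: a good place to pinch it across its 36 mm width (along y) from above; the wedge is 22.6 mm thick there.
- rubber_mat: Grey rubber mat fixed on the desk, 280 (x) by 220 (y) by 3 mm. Origin: centre of its underside, z up. The empty tray goes here.
- packing_block: Bystander: flat beech packing block, 100 by 36 by 22 mm, no taper, lying near the wedge. Origin: centre of the underside.
- caliper: Bystander: steel vernier caliper lying on the desk, 170 mm long (x). Origin: middle of the beam, on the desk.
- tweezers: Bystander: dark steel tweezers, 130 mm long (x), 8 mm high. Origin: middle, on the desk.
- file: Bystander: small flat file with a round wooden handle, about 205 mm long (x), 20 mm high. Origin: near the middle, on the desk.
- jar: Bystander: glass jar with a white cap, 52 mm across, 60 mm high. Origin: centre of the underside.
- reed_plate: Bystander: single steel reed plate with brass reeds, 100 by 34 by 4 mm, lying flat. Origin: centre of the underside.
There are look-alikes about, which are no part of the job. What is shaped like the empty_tray but green is not meant.

How it is judged:
On the way:
1. the empty tray stands upright on the rubber mat, let go (horizontal distance between empty_tray and rubber_mat below 0.06 m and angle between empty_tray's own z axis and vertical below 0.06 rad and z of empty_tray in the frame of rubber_mat between -0.002 and 0.008 m and contact force between the fingers and empty_tray below 0.3 N and linear speed of empty_tray below 0.02 m/s), for 0.2 s.
At the end, for the whole second after the job is handed in: Empty tray upright, released, within 60 mm of the mat's centre; both front corners of the loaded tray 1.5 to 9 mm above the board, carried by the wedge (over 1.5 N), which bears on the board (over 1 N) in the fingers' grip (over 2 N); robot and block clear of the tray; all still (all of step 1 and z of front_left in the frame of base_board between 0.0165 and 0.024 m and z of front_right in the frame of base_board between 0.0165 and 0.024 m and contact force between wedge and loaded_tray above 1.5 N and contact force between the fingers and wedge above 2 N and contact force between wedge and base_board above 1 N and contact force between each of the fingers, the arm and loaded_tray below 0.3 N and contact force between packing_block and loaded_tray below 0.1 N and linear speed of each of loaded_tray, wedge below 0.02 m/s); the arm keeps its last pose, push and grip.
It fails at once if the loaded tray's front raised more than 13 mm (z of any of front_left, front_right in the frame of base_board above 0.028 m).
It fails at once if the robot itself touches the loaded tray (over 2 N) (contact force between any of the fingers, the arm and loaded_tray above 2 N).
It fails at once if a bystander is moved by more than 30 mm (distance of any of packing_block, caliper, tweezers, file, jar, reed_plate from where it was at the start of the episode above 0.03 m).
It also fails if it takes over 59 s, if anything falls off the work surface, if the arm or the gripper's body presses on something with over 40 N, if the wrist force passes 120 N, or if a joint passes its speed limit or range.

## Working session

There is one attempt and no reset: what is moved stays moved. The work goes in short steps, Python scripts to look and compute and a tool call to move; the robot and the scene stay as the last step left them, time stands still between calls to the robot, and variables do not carry over. Pictures are saved under pics/ and viewed, about 8 in all and at most 12, crops included, and the job is handed in when it is done.

Besides the shell and the picture viewer there is one more tool, called after "Call:" by a JSON object that holds its "method" and its "body", one argument or row to a line. play_rows: Moves the arm, as the interface text tells. Its arguments: {"type":"object","properties":{"plan":{"type":"array","items":{"type":"array"}},"hand":{"type":"number"}},"required":["plan"]}

```bash
mkdir -p pics
cat > h.py <<'E'
import numpy as np, cv2
from bench import ctrl, viewer, order
def cam(n,save=None):
    m=viewer.camera_model(n); p,d=viewer.camera(n)
    np.savez(f'{save or n}.npz',p=p,d=d,**{k:np.array(v) for k,v in m.items()})
    return p,d,m
def load(n): 
    z=np.load(n+'.npz'); return z['p'],z['d'],z
def K(m,h=384):
    f=h/2/np.tan(np.radians(float(m['fov_y']))/2); return f,float(m['cx']),float(m['cy'])
def world(m,d):
    f,cx,cy=K(m); v,u=np.mgrid[:d.shape[0],:d.shape[1]]
    P=np.stack([(u-cx)/f*d,(v-cy)/f*d,d],-1)
    R=cv2.Rodrigues(np.array(m['rvec'],float))[0]; t=np.array(m['tvec'],float).ravel()
    return (P-t)@R
def onplane(m,u,v,z):
    f,cx,cy=K(m);R=cv2.Rodrigues(np.array(m['rvec'],float))[0]; t=np.array(m['tvec'],float).ravel()
    C=-R.T@t; r=R.T@np.array([(u-cx)/f,(v-cy)/f,1]); return C+r*(z-C[2])/r[2]
E
python3 - <<'E'
from h import *
print(ctrl.sense())
for n in('scene','top'):
    p,d,m=cam(n); print(n,m); cv2.imwrite(f'pics/{n}.png',cv2.resize(p[...,::-1],(800,600),interpolation=cv2.INTER_CUBIC))
E
```

```text
{'clock': 0.0, 'joint_positions': array([9.74410141e-01, 2.59208423e-01, 2.07497045e-02, 1.33373367e+00,
       1.58561054e-06, 1.41816986e+00]), 'qvel': array([-0.00175133,  0.0007981 ,  0.00083089, -0.00029132, -0.0003617 ,
       -0.00015868]), 'joint_torque': array([ 5.15241045e-04, -5.55643380e+01,  3.44531572e+01,  1.36257728e-02,
       -1.38188143e-04,  2.19075582e-05]), 'ee_pos': array([0.23612008, 0.49667224, 0.40405246]), 'orientation': array([-6.91237923e-01, -3.06407777e+00,  2.03968486e-03]), 'contact_force': array([-0.68618424,  0.18240664,  0.02149494]), 'torque': array([ 0.01306233, -0.00630262,  0.02036616]), 'opening': 0.08582045247390611}
scene {'fov_y': 45.41299533153031, 'cx': 260.6261160223126, 'cy': 190.6523031255774, 'rvec': array([ 2.34823198,  1.15297279, -0.34136714]), 'tvec': array([-0.26921825, -0.34912805,  1.845722  ])}
top {'fov_y': 46.22307654176511, 'cx': 260.0489644126939, 'cy': 187.72630500195132, 'rvec': array([ 2.18765833, -2.14650492,  0.14676013]), 'tvec': array([-0.08732823,  0.54141797,  1.48895582])}
```

View pics/scene.png

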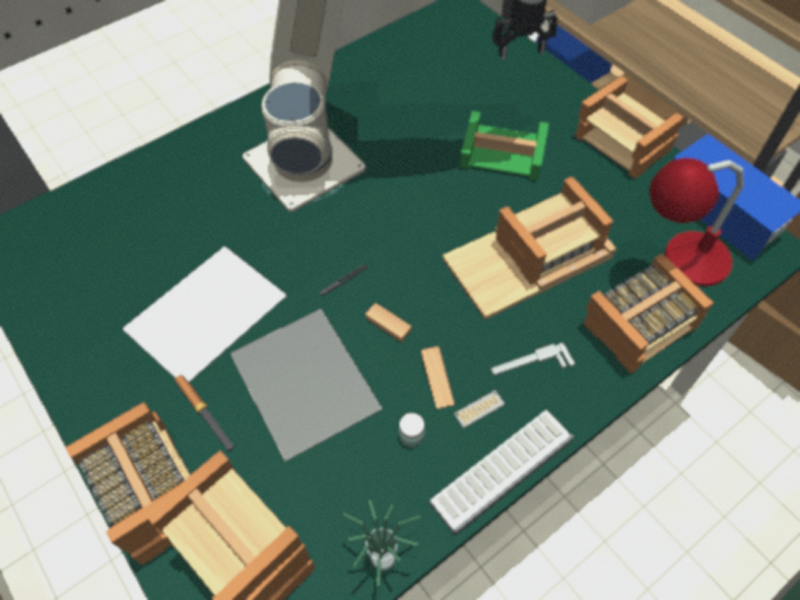

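View pics/top.png

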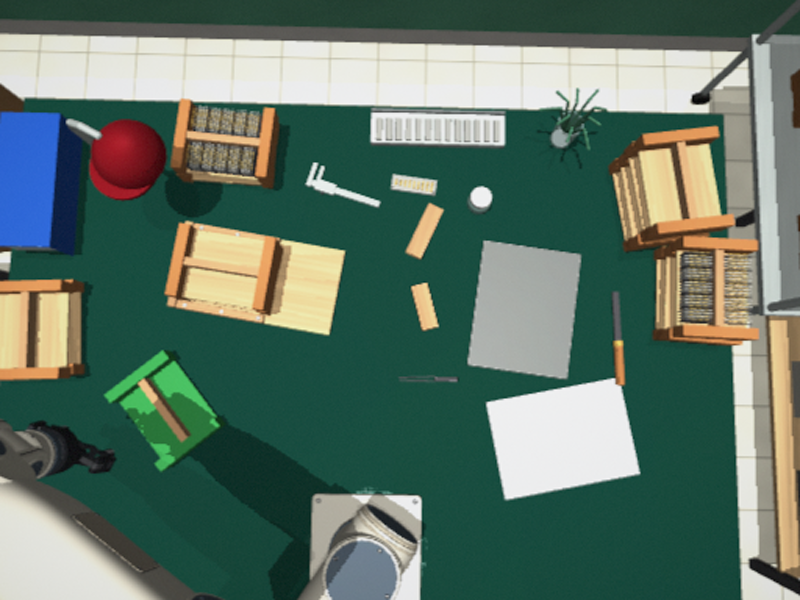

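Scene: the stack on its board is at about (225,270) in the top view, with the ledge to its right. The mat is at (525,310) and the two beech blocks are at (425,230) and (425,305). Next I'll measure from depth.

Run:
```python
from h import *
for n in('top','scene'):
    p,d,m=load(n); W=world(m,d)
    np.save(n+'W.npy',W)
    X,Y,Z=W[...,0],W[...,1],W[...,2]
    def rect(name,mask,zt=None):
        mask=cv2.morphologyEx(mask.astype(np.uint8),cv2.MORPH_OPEN,np.ones((2,2)))>0
        nl,l,s,c=cv2.connectedComponentsWithStats(mask.astype(np.uint8)); 
        for i in range(1,nl):
            if s[i,4]<120: continue
            q=W[l==i]; r=cv2.minAreaRect((q[:,:2]*1000).astype(np.float32)); print(n,name,s[i,4],'c,size,ang',np.round(r[0],1),np.round(r[1],1),round(r[2],1),'z',np.round(np.percentile(q[:,2],[5,50,95])*1000,1))
    hsv=cv2.cvtColor(p,cv2.COLOR_RGB2HSV); h,s,v=[hsv[...,i].astype(int) for i in range(3)]
    area=(X>0.25)&(X<0.75)
    wood=(h>5)&(h<28)&(s>70)&(v>100)
    rect('wood low',wood&area&(Z<0.045)&(Y>-0.2)&(Y<0.42)&(Z>-.01))
    rect('stack top',wood&area&(Z>0.09)&(Z<.15)&(Y>-0.0)&(Y<0.5))
    rect('mat',(s<40)&(v>80)&(v<200)&area&(Z<0.012)&(Z>-.01)&(Y<0.05)&(Y>-.5))
    # wedge profile
    for nm,cx_,cy_ in(('A',425,230),('B',425,305)):
        if n=='top': print(nm,W[int(cy_*.64),int(cx_*.64)])
```

```text
top wood low 390 c,size,ang [557.2 -82.7] [ 51.7 392.2] 74.4 z [-1.1 14.  26.8]
top wood low 149 c,size,ang [661.  289.4] [158.8  24.9] 79.5 z [25.2 31.4 88.5]
top wood low 2411 c,size,ang [542.4 151.8] [499.1 228.9] 73.4 z [ 6.6 16.1 29.7]
top wood low 326 c,size,ang [ 461.1 -109.3] [ 71.6 215.7] 79.7 z [ 3.7 22.  28.1]
top stack top 977 c,size,ang [534.4 167.9] [532.7 184.7] 71.3 z [ 92.3 123.5 130.2]
top mat 5100 c,size,ang [ 501.6 -262.3] [377.8 329. ] 83.0 z [-1.9  3.8  9.6]
A [ 0.68863213 -0.11624731  0.01198951]
B [ 0.52033206 -0.11836275  0.02071611]
scene wood low 2188 c,size,ang [ 779.7 -142.3] [ 348.1 1117.3] 26.6 z [ 4.6 14.8 30.4]
scene wood low 314 c,size,ang [ 849.1 -308.3] [ 93.6 839.6] 59.1 z [ 5.3 20.1 26.2]
scene wood low 464 c,size,ang [ 692.4 -112. ] [ 43.5 140.2] 65.0 z [-0.6 11.5 25.7]
scene stack top 764 c,size,ang [779.7 -52.3] [ 234.7 1284.7] 28.0 z [101.3 122.4 128.1]
scene mat 5190 c,size,ang [ 793.9 -381.4] [230.8 832.2] 80.5 z [-2.8  2.3  7.4]
```

A is the wedge (mid-height about 12 mm) and B is the flat block at 21 mm. Now the rough poses from picked pixels, and the wedge taper.

Run:
```python
from h import *
p,d,m=load('top'); W=np.load('topW.npy')
g=lambda u,v,z:np.round(onplane(m,u*.64,v*.64,z)[:2]*1000,1)
print('ledge corners',g(345,250,.015),g(330,334,.015),g(264,322,.015))
print('ribends z.120',g(190,259,.12),g(262,276,.12))
print('mat',[g(*c,.003) for c in((484,240),(581,253),(567,378),(468,363))])
print('A',[g(*c,.01) for c in((428,204),(442,209),(420,258),(406,252))])
print('B',[g(*c,.022) for c in((411,285),(427,282),(438,327),(422,330))])
for v in range(202,262,6):
    u=435-(v-206)*20/48; print(v,np.round(W[int(v*.64),int(u*.64)]*1000,0))
```

```text
ledge corners [638.6  59.6] [452.9  86.9] [476.2 230.8]
ribends z.120 [594.3 367.2] [562.2 219.2]
mat [array([ 670. , -248.7]), array([ 645.1, -465.9]), array([ 367.3, -431.9]), array([ 395.9, -215. ])]
A [array([ 747.6, -122.2]), array([ 736.9, -153.6]), array([ 625. , -106.2]), array([637.9, -75. ])]
B [array([562.8, -87.1]), array([ 570.1, -121.9]), array([ 472.1, -147.3]), array([ 464.9, -112.6])]
202 [ 755. -140.    5.]
208 [ 740. -133.    8.]
214 [ 729. -130.    8.]
220 [ 714. -123.   10.]
226 [ 698. -119.   19.]
232 [ 684. -113.   16.]
238 [ 668. -106.   24.]
244 [ 656. -103.   15.]
250 [640. -96.  25.]
256 [631. -93.  19.]
```

Call:
{"method": "play_rows", "body": {
  "plan": [
    [[45,-27,0],[0,0,-10]],
    [[95,-55,0],[0,0,-20]],
    [[145,-85,0],[0,0,-30]],
    [[195,-115,0],[0,0,-40]],
    [[245,-145,0],[0,0,-50]]
  ]
}}

```text
clock: 0.72
ee_pos: [0.4826, 0.3505, 0.4044]
orientation: [-1.929, -2.479, 0.001]
contact_force: [0.6, 1.6, -0.1]
opening: 0.0855
```

Call:
{"method": "play_rows", "body": {
  "plan": [
    [[45,-25,0],[0,0,-10]],
    [[80,-47,0],[0,0,-20]],
    [[94,-54,0],[0,0,-23.6]],
    [[94,-54,0],[0,0,-23.6]]
  ]
}}

```text
clock: 1.23
ee_pos: [0.5761, 0.297, 0.4037]
orientation: [-2.39, -2.038, 0.002]
contact_force: [-1.0, -0.5, -0.2]
opening: 0.0853
```

Run:
```python
from h import *
s=ctrl.sense(); print(s['clock'],s['ee_pos'],s['joint_positions'],s['orientation'],s['opening'])
p,d,m=cam('wrist','w1'); print(m)
cv2.imwrite('pics/w1.png',cv2.resize(p[...,::-1],(800,600),interpolation=cv2.INTER_CUBIC))
```

```text
1.225 [0.57611613 0.29695987 0.4036765 ] [3.46587909e-01 4.32249208e-01 2.79230541e-01 1.41921445e+00
 4.86942921e-06 2.07618833e+00] [-2.39025556e+00 -2.03790940e+00  2.10967246e-03] 0.0852885059975207
{'fov_y': 67.17336514553543, 'cx': 255.27841048942526, 'cy': 189.17591540860258, 'rvec': array([-2.86782079,  0.22795507,  0.03257092]), 'tvec': array([-0.5217995 ,  0.33651692,  0.47811033])}
```

View pics/w1.png

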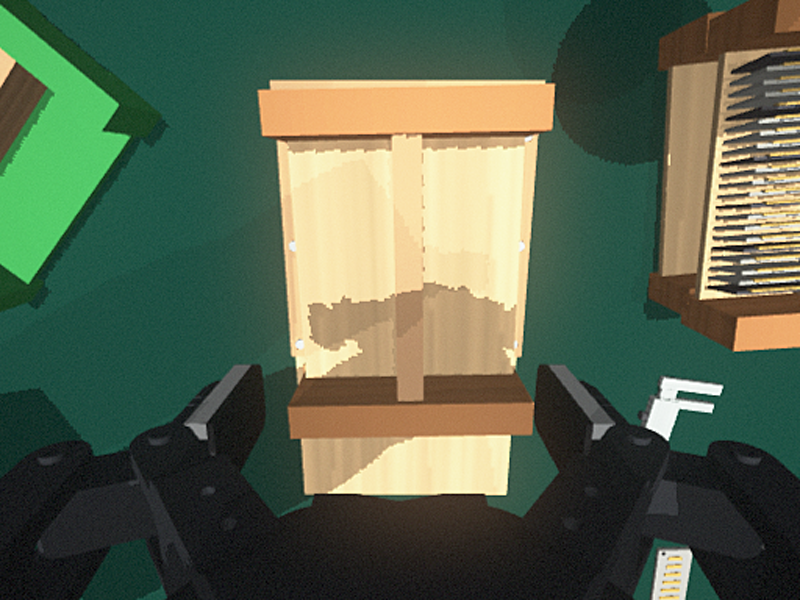

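The rib's top runs from (407,135) to (410,400) in this wrist view. The rear block is at the top, the front block at (290-532, ~400-437), and the ledge is below that.

Run:
```python
from h import *
p,d,m=load('w1'); W=world(m,d)
R=cv2.Rodrigues(m['rvec'])[0]; print('C',-R.T@m['tvec'])
g=lambda u,v,z:np.round(onplane(m,u*.64,v*.64,z)[:2]*1000,1)
for nm,u,v,z in [('rearL',259,90,.125),('rearR',554,84,.125),('rear inL',262,135,.125),('rear inR',554,130,.125),('ribtopL',393,137,.12),('ribtopR',422,137,.12),('ribbotL',397,400,.12),('ribbotR',423,400,.12),
 ('front a',290,404,.125),('front b',532,402,.125),('front c',291,438,.125),('front d',532,434,.125),('ledge',510,494,.015),('ledgeL',305,494,.015)]:
    print(nm,g(u,v,z),'depthpt',np.round(np.nanmedian(W[int(v*.64)-1:int(v*.64)+2,int(u*.64)-1:int(u*.64)+2].reshape(-1,3),0)*1000))
for u,v in((408,110),(408,260),(408,420),(408,390),(350,260),(408,470)):print(u,v,np.round(np.median(W[int(v*.64)-3:int(v*.64)+4,int(u*.64)-3:int(u*.64)+4].reshape(-1,3),0)*1000,1))
```

```text
C [0.58697252 0.36189268 0.37229665]
rearL [523.2 412.9] depthpt [490. 440.  -0.]
rearR [670.5 392.1] depthpt [712. 408.  -0.]
rear inL [519.7 391.8] depthpt [485. 407.  -0.]
rear inR [669.  370.3] depthpt [710. 374.   1.]
ribtopL [586.4 380.4] depthpt [586. 382. 119.]
ribtopR [601.6 378. ] depthpt [603. 380. 112.]
ribbotL [564.  228.4] depthpt [564. 228. 119.]
ribbotR [579.9 225.9] depthpt [579. 225. 120.]
front a [499.9 238.6] depthpt [498. 236. 118.]
front b [645.1 216.9] depthpt [645. 216. 123.]
front c [495.4 215.7] depthpt [450. 144.   0.]
front d [643.3 195. ] depthpt [643. 196. 125.]
ledge [642.9  60.8] depthpt [645.  48.  -0.]
ledgeL [454.5  90.8] depthpt [450.  81.  -0.]
408 110 [596.1 392.1 124.5]
408 260 [584.1 314.4 119.3]
408 420 [569.1 217.1 124.8]
408 390 [571.7 234.4 119.6]
350 260 [546.7 313.4  83.7]
408 470 [553.2 102.2  14.6]
```

Call:
{"method": "play_rows", "body": {
  "plan": [
    [[7,6.5,-45],[0,0,1.1]],
    [[7,6.5,-95],[0,0,1.1]],
    [[7,6.5,-125],[0,0,1.1]],
    [[7,6.5,-137],[0,0,1.1]],
    [[7,6.5,-137],[0,0,1.1]]
  ],
  "hand": 60
}}

```text
clock: 1.9
ee_pos: [0.5817, 0.3047, 0.2679]
orientation: [-2.368, -2.064, 0.0]
contact_force: [0.1, -0.3, 1.1]
opening: 0.0512
```

Call:
{"method": "play_rows", "body": {
  "plan": [
    [[0,0,0],[0,0,0]],
    [[0,0,0],[0,0,0]],
    [[0,0,0],[0,0,0]],
    [[0,0,0],[0,0,0]]
  ],
  "hand": 0
}}

```text
clock: 2.4
ee_pos: [0.5823, 0.3044, 0.2693]
orientation: [2.369, 2.062, 0.004]
contact_force: [-1.5, 0.7, 7.3]
opening: 0.015
```

Call:
{"method": "play_rows", "body": {
  "plan": [
    [[0,0,5],[0,0,0]],
    [[0,0,20],[0,0,0]],
    [[0,0,50],[0,0,0]],
    [[0,0,90],[0,0,0]],
    [[0,0,90],[0,0,0]]
  ]
}}

```text
clock: 3.02
ee_pos: [0.5825, 0.3043, 0.3619]
orientation: [2.368, 2.061, 0.009]
contact_force: [-1.0, 0.4, -2.6]
opening: 0.0149
```

Run:
```python
from h import *
s=ctrl.sense(); print(s['ee_pos'],s['contact_force'],s['opening'],s['joint_positions'])
p,d,m=cam('scene','s2'); cv2.imwrite('pics/s2.png',cv2.resize(p[60:300,200:500,::-1],(750,600),interpolation=cv2.INTER_CUBIC))
```

```text
[0.58249086 0.30433602 0.36190258] [-0.98820778  0.35149449 -2.62918885] 0.014861829098570138 [ 3.53917082e-01  4.54762881e-01  2.10544786e-01  1.32014444e+00
 -2.18096204e-05  2.06307374e+00]
```

View pics/s2.png

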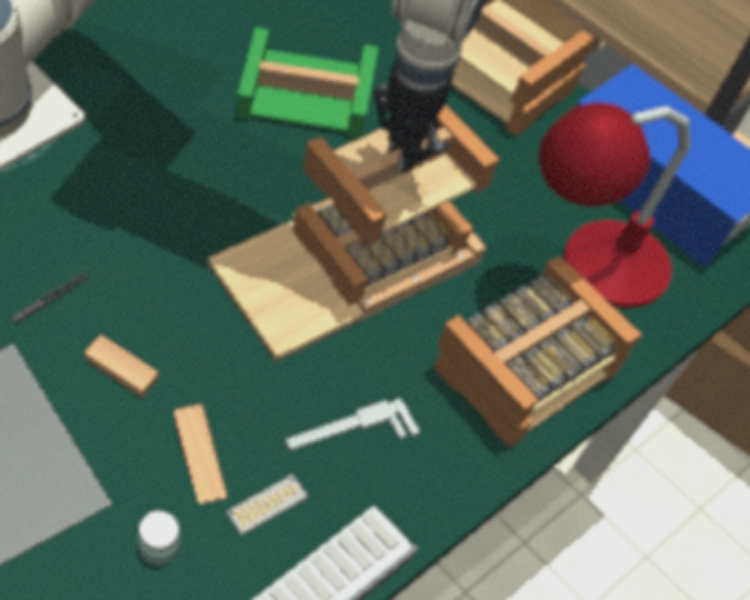

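Call:
{"method": "play_rows", "body": {
  "plan": [
    [[-2,-20,0],[0,0,0]],
    [[-6,-60,0],[0,0,0]],
    [[-12,-115,0],[0,0,0]],
    [[-17,-172,0],[0,0,0]],
    [[-23,-230,0],[0,0,0]]
  ]
}}

```text
clock: 3.7
ee_pos: [0.5581, 0.0719, 0.3565]
orientation: [-2.369, -2.062, 0.003]
contact_force: [0.3, -0.7, -2.5]
opening: 0.015
```

Call:
{"method": "play_rows", "body": {
  "plan": [
    [[-6,-58,0],[0,0,0]],
    [[-12,-116,0],[0,0,0]],
    [[-17,-174,0],[0,0,0]],
    [[-23,-232,-10],[0,0,0]],
    [[-29,-290,-20],[0,0,0]]
  ]
}}

```text
clock: 4.32
ee_pos: [0.5286, -0.218, 0.3364]
orientation: [-2.369, -2.061, 0.001]
contact_force: [0.5, -0.1, -3.5]
opening: 0.0149
```

Call:
{"method": "play_rows", "body": {
  "plan": [
    [[-4,-50,-30],[0,0,0]],
    [[-8,-90,-60],[0,0,0]],
    [[-11,-115,-90],[0,0,0]],
    [[-11,-125,-105],[0,0,0]],
    [[-11,-125,-115],[0,0,0]]
  ]
}}

```text
clock: 4.95
ee_pos: [0.5186, -0.341, 0.2216]
orientation: [-2.369, -2.06, 0.0]
contact_force: [-0.3, 0.3, -2.6]
opening: 0.0151
```

Run:
```python
from h import *
s=ctrl.sense(); print(s['clock'],s['ee_pos'],s['contact_force'],s['opening'],s['joint_positions'])
p,d,m=cam('scene','s3'); cv2.imwrite('pics/s3.png',cv2.resize(p[100:340,60:360,::-1],(750,600),interpolation=cv2.INTER_CUBIC))
```

```text
4.95 [ 0.51860549 -0.3410131   0.22159865] [-0.3334901   0.30136808 -2.63341553] 0.015096667861403519 [-7.16791299e-01  4.80623106e-01 -1.21124483e-01  9.70620370e-01
  9.83482858e-05  9.93331875e-01]
```

View pics/s3.png

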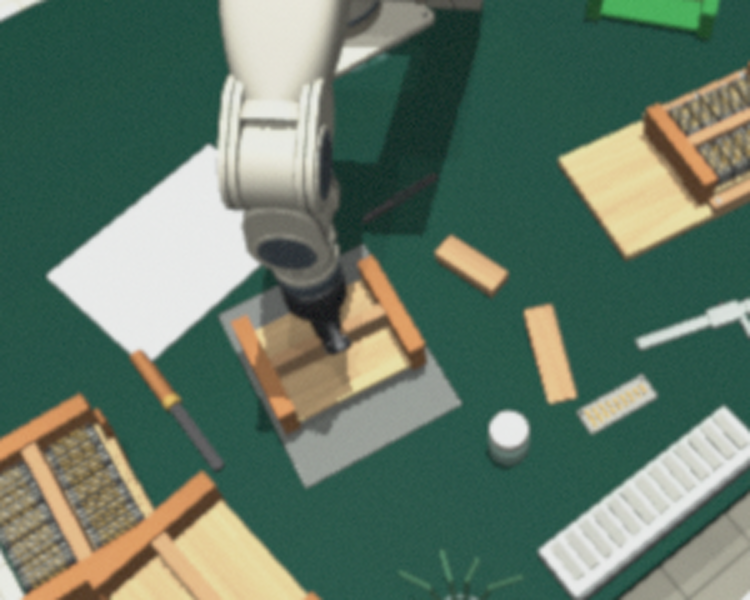

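The tray hangs level over the mat (centre at about (330,345) in the crop), so I'm lowering it.

Call:
{"method": "play_rows", "body": {
  "plan": [
    [[0,0,-10],[0,0,0]],
    [[0,0,-16],[0,0,0]],
    [[0,0,-19],[0,0,0]],
    [[0,0,-19],[0,0,0]]
  ]
}}

```text
clock: 5.5
ee_pos: [0.5193, -0.3405, 0.2037]
orientation: [2.369, 2.063, -0.0]
contact_force: [0.4, -0.2, -3.0]
opening: 0.0148
```

Call:
{"method": "play_rows", "body": {
  "plan": [
    [[0,0,-1.5],[0,0,0]],
    [[0,0,-3],[0,0,0]],
    [[0,0,-3],[0,0,0]]
  ]
}}

```text
clock: 5.88
ee_pos: [0.5192, -0.3407, 0.2023]
orientation: [2.368, 2.062, 0.001]
contact_force: [-2.8, 2.8, 10.1]
opening: 0.0152
```

Call:
{"method": "play_rows", "body": {
  "plan": [
    [[0,0,1.5],[0,0,0]],
    [[0,0,1.5],[0,0,0]],
    [[0,0,1.5],[0,0,0]],
    [[0,0,1.5],[0,0,0]]
  ],
  "hand": 65
}}

```text
clock: 6.38
ee_pos: [0.5192, -0.3408, 0.2021]
orientation: [-2.37, -2.062, 0.0]
contact_force: [0.2, 0.8, 0.1]
opening: 0.0552
```

Call:
{"method": "play_rows", "body": {
  "plan": [
    [[0,0,15],[0,0,0]],
    [[0,0,50],[0,0,0]],
    [[0,0,100],[0,0,0]],
    [[0,0,160],[0,0,0]],
    [[0,0,160],[0,0,0]]
  ]
}}

```text
clock: 7.0
ee_pos: [0.5195, -0.3409, 0.3684]
orientation: [2.362, 2.056, 0.002]
contact_force: [-0.3, -0.5, -0.9]
opening: 0.0557
```

Call:
{"method": "play_rows", "body": {
  "plan": [
    [[15,30,0],[0,0,10]],
    [[33,65,0],[0,0,20]],
    [[50,100,0],[0,0,30]],
    [[70,135,0],[0,0,40]],
    [[90,170,0],[0,0,50]]
  ]
}}

```text
clock: 7.62
ee_pos: [0.6095, -0.1695, 0.3621]
orientation: [-1.268, -2.874, 0.0]
contact_force: [0.6, -0.7, -0.1]
opening: 0.0556
```

Call:
{"method": "play_rows", "body": {
  "plan": [
    [[18,35,0],[0,0,10]],
    [[35,60,0],[0,0,20]],
    [[41,72,0],[0,0,26]],
    [[41,72,0],[0,0,26]]
  ]
}}

```text
clock: 8.12
ee_pos: [0.6503, -0.0978, 0.3619]
orientation: [-0.596, -3.084, -0.0]
contact_force: [-0.3, 0.3, -0.4]
opening: 0.0554
```

Run:
```python
from h import *
s=ctrl.sense(); print(s['clock'],s['ee_pos'],s['joint_positions'],s['orientation'],s['opening'])
p,d,m=cam('wrist','w2')
cv2.imwrite('pics/w2.png',cv2.resize(p[...,::-1],(800,600),interpolation=cv2.INTER_CUBIC))
```

```text
8.125 [ 0.65031683 -0.09784065  0.36185953] [-2.76800623e-01  4.58340586e-01  2.16366749e-01  1.32949801e+00
  1.58150519e-05  1.05080863e-01] [-5.96092236e-01 -3.08383830e+00 -1.15719818e-04] 0.0553519437434487
```

View pics/w2.png

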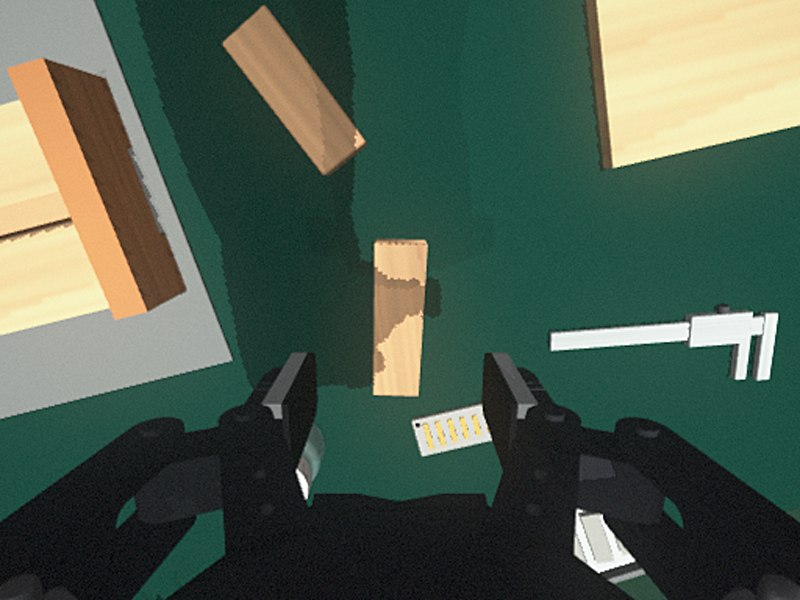

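The wedge's thick end shows at (374-427,240) and its thin end at (374-420,395).

Run:
```python
from h import *
p,d,m=load('w2'); W=world(m,d)
g=lambda u,v,z:onplane(m,u*.64,v*.64,z)*1000
a,b,c,e=g(374,241,.027),g(427,241,.027),g(374,395,.0025),g(420,396,.0025)
for q in(a,b,c,e):print(np.round(q,1))
k=(a+b)/2;t=(c+e)/2;v=(t-k)[:2];L=np.hypot(*v);print('len',L,'yaw',np.degrees(np.arctan2(v[1],v[0])),'grip from thick',k[:2]+v/L*22.5,'from tip',t[:2]-v/L*102.5)
for vv in range(235,405,16): print(vv,np.round(np.median(W[int(vv*.64)-1:int(vv*.64)+2,246:262].reshape(-1,3),0)*1000,1))
u0=[d.shape]
print('board corner',g(611,168,.015))
# edges of wedge by color row-wise
hsv=cv2.cvtColor(p,cv2.COLOR_RGB2HSV)
for r in (165,190,215,240,248):
    x=np.where((hsv[r,200:310,0]<30)&(hsv[r,200:310,2]>70))[0]+200; print(r,x.min(),x.max())
```

```text
[ 623.9 -105.5   27. ]
[637.2 -72.4  27. ]
[ 740.6 -155.8    2.5]
[ 755.2 -122.     2.5]
len 127.55579941140005 yaw -23.05080673122973 grip from thick [651.23195821 -97.74601158] from tip [653.58369751 -98.74672775]
235 [ 6.285e+02 -9.150e+01 -2.000e-01]
251 [635.2 -94.   25.8]
267 [645.7 -98.3  23.6]
283 [ 657.6 -103.1   21.1]
299 [ 669.  -107.6   18.9]
315 [ 680.1 -112.3   16.2]
331 [ 692.3 -117.2   13.8]
347 [ 706.3 -122.8   10.9]
363 [ 718.9 -127.9    8.1]
379 [ 732.2 -133.5    5.3]
395 [ 746.7 -139.3    2. ]
board corner [639.19483293  60.06934959  15.        ]
165 239 272
190 239 271
215 239 269
240 238 268
248 238 267
```

Call:
{"method": "play_rows", "body": {
  "plan": [
    [[2,-0.5,-55],[0,0,-1]],
    [[2,-0.5,-110],[0,0,-1]],
    [[2,-0.5,-155],[0,0,-1]],
    [[2,-0.5,-175],[0,0,-1]],
    [[2,-0.5,-180],[0,0,-1]]
  ]
}}

```text
clock: 8.8
ee_pos: [0.6514, -0.1001, 0.1808]
orientation: [-0.629, -3.075, -0.0]
contact_force: [0.8, 0.1, 0.2]
opening: 0.0556
```

Call:
{"method": "play_rows", "body": {
  "plan": [
    [[0,0,-4],[0,0,0]],
    [[0,0,-5],[0,0,0]],
    [[0,0,-5],[0,0,0]]
  ]
}}

```text
clock: 9.18
ee_pos: [0.6523, -0.0994, 0.178]
orientation: [0.625, 3.078, -0.0]
contact_force: [-0.2, 0.4, -1.0]
opening: 0.0557
```

Call:
{"method": "play_rows", "body": {
  "plan": [
    [[0,0,-1],[0,0,0]],
    [[0,0,-1],[0,0,0]],
    [[0,0,-1],[0,0,0]],
    [[0,0,-1],[0,0,0]]
  ],
  "hand": 0
}}

```text
clock: 9.68
ee_pos: [0.6523, -0.0992, 0.1769]
orientation: [0.624, 3.078, -0.0]
contact_force: [-0.8, 0.7, 5.6]
opening: 0.0347
```

Call:
{"method": "play_rows", "body": {
  "plan": [
    [[0,0,10],[0,0,0]],
    [[0,0,40],[0,0,0]],
    [[0,20,90],[0,0,0]],
    [[0,60,140],[0,0,0]],
    [[-3,110,180],[0,0,0]]
  ]
}}

```text
clock: 10.3
ee_pos: [0.6492, 0.0087, 0.3568]
orientation: [0.626, 3.077, 0.0]
contact_force: [1.0, 0.2, -0.5]
opening: 0.0345
```

Call:
{"method": "play_rows", "body": {
  "plan": [
    [[-2,60,0],[0,0,10]],
    [[-4,120,0],[0,0,20]],
    [[-6,165,0],[0,0,30]],
    [[-7,180,0],[0,0,33]],
    [[-7,180,0],[0,0,33]]
  ]
}}

```text
clock: 10.92
ee_pos: [0.6421, 0.1889, 0.3543]
orientation: [0.276, -3.129, 0.0]
contact_force: [-0.1, -0.1, 0.0]
opening: 0.0348
```

Run:
```python
from h import *
s=ctrl.sense(); print(s['clock'],s['ee_pos'],s['joint_positions'],s['orientation'],s['opening'],s['contact_force'])
p,d,m=cam('wrist','w3')
cv2.imwrite('pics/w3.png',cv2.resize(p[...,::-1],(800,600),interpolation=cv2.INTER_CUBIC))
cam('top','t3')
```

```text
10.925 [0.64210937 0.18893987 0.35430242] [ 1.60987803e-01  4.81241166e-01  2.35465568e-01  1.32519820e+00
 -2.39662456e-04 -1.49972488e-02] [ 2.76066096e-01 -3.12927938e+00  3.95769622e-04] 0.0348306273930523 [-0.10922635 -0.05574125  0.04874981]
```

View pics/w3.png

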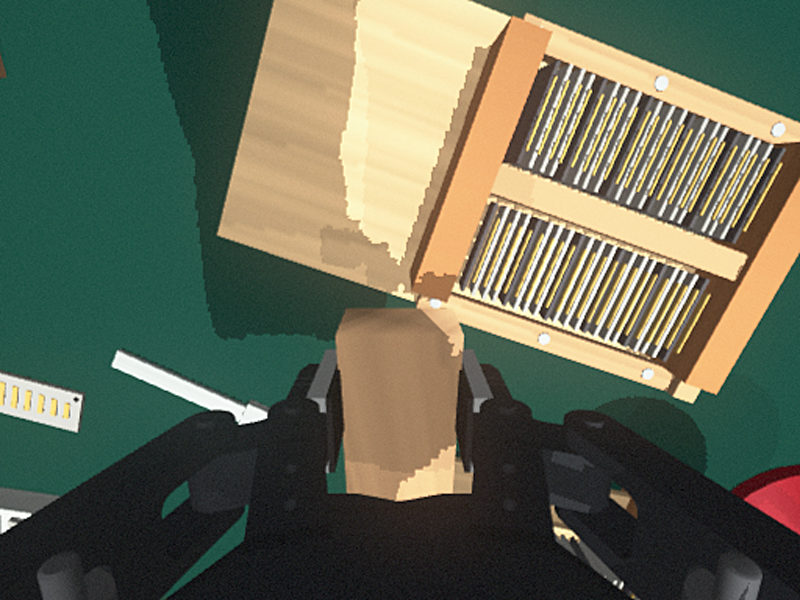

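The loaded tray's front-block top edge runs (512,15)-(412,285). The wedge is held straight in the jaws, thick end towards the camera at (340-463,310-345).

Run:
```python
from h import *
p,d,m=load('w3'); W=world(m,d)
g=lambda u,v,z:onplane(m,u*.64,v*.64,z)*1000
f1,f2=g(512,15,.07),g(412,287,.07); b1,b2=g(551,33,.07),g(451,300,.07); r=g(722,391,.07)
for nm,q in zip(('f1','f2','b1','b2','rear'),(f1,f2,b1,b2,r)):print(nm,np.round(q,1))
for A,B in((f1,f2),(b1,b2)):
    v=B-A; print('len',np.hypot(*v[:2]),'yaw',np.degrees(np.arctan2(v[0],-v[1])) , 'mid',(A+B)[:2]/2)
v=r-f2; print('side',np.hypot(*v[:2]),np.degrees(np.arctan2(v[1],v[0])))
print('board corners',g(218,235,.015),g(275,0,.015))
R=cv2.Rodrigues(m['rvec'])[0]; print('C',-R.T@m['tvec'])
for u,v in((540,60),(470,200),(440,240),(640,210)):print(np.round(np.median(W[int(v*.64)-1:int(v*.64)+2,int(u*.64)-1:int(u*.64)+2].reshape(-1,3),0)*1000,1))
# wedge points in hand
for (u,v) in ((350,330),(400,330),(450,330),(345,360),(400,360),(455,360),(400,400),(400,440),(400,470)):
    print('w',u,v,np.round(np.median(W[int(v*.64)-1:int(v*.64)+2,int(u*.64)-1:int(u*.64)+2].reshape(-1,3),0)*1000,1))
```

```text
f1 [492.9 219.   70. ]
f2 [638.5 195.5  70. ]
b1 [497.3 240.2  70. ]
b2 [642.2 219.3  70. ]
rear [670.  395.3  70. ]
len 147.49596005602405 yaw 80.83428821695547 mid [565.73338777 207.25407559]
len 146.43341974971787 yaw 81.79414137334514 mid [569.76360833 229.71619827]
side 202.2526117477239 81.05677926010631
board corners [639.03837712  62.63804161  15.        ] [491.64505018  86.16490257  15.        ]
C [0.5775175  0.17706451 0.32303239]
[509.8 237.6  69.7]
[584.7 217.1  69.9]
[608.7 205.5  70.3]
[572.9 321.4  50. ]
w 350 330 [623.1 170.7 199.3]
w 400 330 [620.5 185.  199.3]
w 450 330 [618.1 199.4 198.9]
w 345 360 [631.1 170.4 202.3]
w 400 360 [628.4 186.4 202.4]
w 455 360 [625.6 201.9 202.4]
w 400 400 [642.4 189.1 199.6]
w 400 440 [657.6 191.6 196.8]
w 400 470 [670.1 193.9 194. ]
```

Call:
{"method": "play_rows", "body": {
  "plan": [
    [[-18,-25,0],[0,0,10]],
    [[-36,-50,0],[0,0,20]],
    [[-55,-75,0],[0,0,30]],
    [[-75,-100,0],[0,0,40]],
    [[-92,-120,0],[0,0,50]]
  ]
}}

```text
clock: 11.65
ee_pos: [0.5495, 0.0657, 0.3545]
orientation: [-1.574, 2.719, -0.001]
contact_force: [0.1, -0.3, 0.1]
opening: 0.0344
```

Call:
{"method": "play_rows", "body": {
  "plan": [
    [[-2,-2,-20],[0,0,10]],
    [[-3,-2,-60],[0,0,20]],
    [[-3,-2,-110],[0,0,21.3]],
    [[-3,-2,-135],[0,0,21.3]],
    [[-3,-2,-145],[0,0,21.3]]
  ]
}}

```text
clock: 12.28
ee_pos: [0.547, 0.0649, 0.2081]
orientation: [2.043, -2.384, -0.002]
contact_force: [-0.4, 0.5, 0.1]
opening: 0.0347
```

Call:
{"method": "play_rows", "body": {
  "plan": [
    [[0,0,-5],[0,0,0]],
    [[0,0,-10],[0,0,0]],
    [[0,0,-10],[0,0,0]]
  ]
}}

```text
clock: 12.65
ee_pos: [0.5474, 0.0662, 0.1997]
orientation: [-2.047, 2.382, -0.001]
contact_force: [-0.8, 0.3, -0.1]
opening: 0.0345
```

Run:
```python
from h import *
s=ctrl.sense(); print(s['clock'],s['ee_pos'],s['joint_positions'],s['orientation'],s['opening'],s['contact_force'])
p,d,m=cam('scene','s4'); q,_,_=cam('top','t4')
a=cv2.resize(p[110:220,270:410,::-1],(763,600),interpolation=cv2.INTER_CUBIC)
cv2.imwrite('pics/s4.png',a)
```

```text
12.65 [0.54743516 0.06623742 0.19967699] [-3.17823025e-02  4.00436761e-01 -3.27728589e-01  8.41844614e-01
 -1.75440884e-06 -1.45180198e+00] [-2.04744242e+00  2.38200510e+00 -8.36402629e-04] 0.03447131730011041 [-0.83297208  0.31100254 -0.12494557]
```

View pics/s4.png

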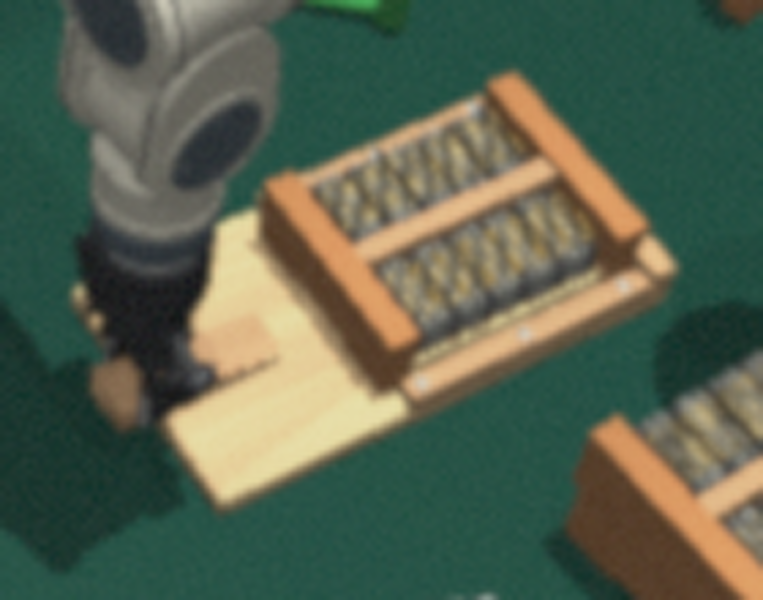

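The wedge sits over the ledge, aligned with the slot. Lowering onto the board.

Call:
{"method": "play_rows", "body": {
  "plan": [
    [[0,0,-4],[0,0,0]],
    [[0,0,-6],[0,0,0]],
    [[0,0,-7],[0,0,0]],
    [[0,0,-7],[0,0,0]]
  ]
}}

```text
clock: 13.25
ee_pos: [0.5473, 0.0663, 0.1921]
orientation: [2.048, -2.382, -0.0]
contact_force: [0.7, -0.1, -0.6]
opening: 0.0346
```

Call:
{"method": "play_rows", "body": {
  "plan": [
    [[0,0,-0.7],[0,0,0]],
    [[0,0,-1.4],[0,0,0]],
    [[0,0,-1.4],[0,0,0]]
  ]
}}

```text
clock: 13.62
ee_pos: [0.5472, 0.0663, 0.1918]
orientation: [-2.048, 2.382, -0.001]
contact_force: [-3.7, -0.4, 11.1]
opening: 0.0343
```

Call:
{"method": "play_rows", "body": {
  "plan": [
    [[1,8,0.8],[0,0,0]],
    [[2.5,20,0.8],[0,0,0]],
    [[4.5,33,0.8],[0,0,0]],
    [[6.2,45,0.8],[0,0,0]],
    [[6.2,45,0.8],[0,0,0]]
  ]
}}

```text
clock: 14.25
ee_pos: [0.5539, 0.1131, 0.1919]
orientation: [-2.049, 2.379, 0.001]
contact_force: [0.8, 2.9, 4.2]
opening: 0.0347
```

Call:
{"method": "play_rows", "body": {
  "plan": [
    [[0.7,5,0],[0,0,0]],
    [[1.5,10,0],[0,0,0]],
    [[1.5,10,0],[0,0,0]]
  ]
}}

```text
clock: 14.62
ee_pos: [0.5552, 0.1222, 0.1919]
orientation: [-2.048, 2.381, -0.0]
contact_force: [0.2, -1.1, 5.0]
opening: 0.035
```

Call:
{"method": "play_rows", "body": {
  "plan": [
    [[0.3,2,0],[0,0,0]],
    [[0.6,4,0],[0,0,0]],
    [[0.6,4,0],[0,0,0]]
  ]
}}

```text
clock: 15.0
ee_pos: [0.5558, 0.1259, 0.1919]
orientation: [-2.048, 2.382, -0.001]
contact_force: [-0.5, -2.8, 6.6]
opening: 0.0347
```

Call:
{"method": "play_rows", "body": {
  "plan": [
    [[0.3,2,0],[0,0,0]],
    [[0.6,4,0],[0,0,0]],
    [[0.6,4,0],[0,0,0]]
  ]
}}

```text
clock: 15.38
ee_pos: [0.5563, 0.1295, 0.1919]
orientation: [2.048, -2.382, 0.002]
contact_force: [-1.9, -6.4, 6.4]
opening: 0.0345
```

Call:
{"method": "play_rows", "body": {
  "plan": [
    [[0.3,2,0],[0,0,0]],
    [[0.6,4,0],[0,0,0]],
    [[0.6,4,0],[0,0,0]]
  ]
}}

```text
clock: 15.75
ee_pos: [0.5568, 0.1329, 0.1919]
orientation: [2.046, -2.381, 0.004]
contact_force: [-1.7, -10.8, 7.7]
opening: 0.0346
```

Call:
{"method": "play_rows", "body": {
  "plan": [
    [[0.3,2,0],[0,0,0]],
    [[0.6,4,0],[0,0,0]],
    [[0.9,6,0],[0,0,0]],
    [[0.9,6,0],[0,0,0]]
  ]
}}

```text
clock: 16.25
ee_pos: [0.5577, 0.1389, 0.1919]
orientation: [2.046, -2.381, 0.004]
contact_force: [-1.0, -11.4, 7.1]
opening: 0.0345
```

Run:
```python
from h import *
s=ctrl.sense(); print(s['clock'],s['ee_pos'],s['orientation'],s['contact_force'])
ref=load('t3'); R=[]
for n,old in (('scene','s4'),('top','t4')):
    acc=[]
    for i in range(6): p,d,m=cam(n,'x'); acc.append(d)
    d=np.median(acc,0); W=world(m,d); np.save(n+'_W5.npy',W)
    o,od,om=load(old); W0=world(om,od)
    np.save(n+'_W4.npy',W0)
    yaw=np.radians(81.4); ex=np.array([np.cos(yaw),np.sin(yaw)]); ey=np.array([-ex[1],ex[0]])
    for nm,w in(('before',W0),('now',W)):
        rel=w[...,:2]-np.array([.5675,.206]); a=rel@ex; b=rel@ey; z=w[...,2]
        for side,lo,hi in(('L',.02,.065),('R',-.065,-.02)):
            f=z[(a>.005)&(a<.017)&(b>lo)&(b<hi)&(z>.06)&(z<.09)]; r=z[(a>.183)&(a<.195)&(b>lo)&(b<hi)&(z>.06)&(z<.09)]
            print(n,nm,side,'front',len(f),np.round(np.mean(f)*1000,2),'rear',len(r),np.round(np.mean(r)*1000,2))
    if n=='scene': cv2.imwrite('pics/s5.png',cv2.resize(p[110:220,270:410,::-1],(763,600),interpolation=cv2.INTER_CUBIC))
```

```text
16.25 [0.5577085  0.13886014 0.19186466] [ 2.0456841  -2.38136424  0.00400664] [ -0.98616789 -11.3779649    7.10868637]
scene before L front 38 69.21 rear 32 69.92
scene before R front 38 70.09 rear 33 70.25
scene now L front 8 71.53 rear 34 69.2
scene now R front 37 70.75 rear 32 69.45
top before L front 48 70.35 rear 49 70.46
top before R front 47 70.26 rear 52 70.65
top now L front 0 nan rear 50 71.0
top now R front 0 nan rear 47 70.65
  return _methods._mean(a, axis=axis, dtype=dtype,
  ret = ret.dtype.type(ret / rcount)
```

View pics/s5.png

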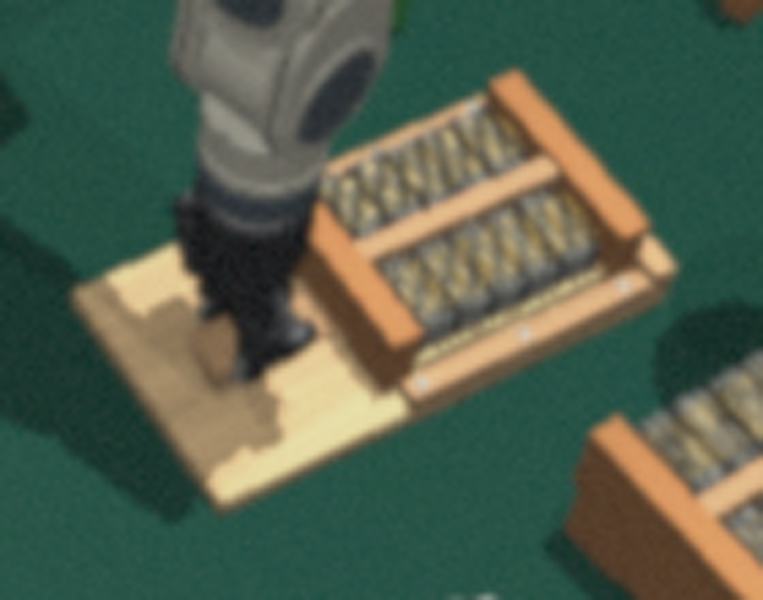

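Measured rise is about 1.5-2 mm, which agrees with the geometry (33-34 mm inserted). Pushing another 10 mm.

Call:
{"method": "play_rows", "body": {
  "plan": [
    [[0.3,2,0],[0,0,0]],
    [[0.7,4.5,0],[0,0,0]],
    [[1.1,7,0],[0,0,0]],
    [[1.1,7,0],[0,0,0]]
  ]
}}

```text
clock: 17.35
ee_pos: [0.5588, 0.1459, 0.1919]
orientation: [2.046, -2.381, 0.004]
contact_force: [-2.2, -11.8, 7.6]
opening: 0.0348
```

Call:
{"method": "play_rows", "body": {
  "plan": [
    [[0.3,2,0],[0,0,0]],
    [[0.5,3.5,0],[0,0,0]],
    [[0.5,3.5,0],[0,0,0]],
    [[0.5,3.5,0],[0,0,0]]
  ]
}}

```text
clock: 17.85
ee_pos: [0.5593, 0.1493, 0.1919]
orientation: [2.046, -2.382, 0.004]
contact_force: [-1.2, -10.4, 7.4]
opening: 0.0347
```

Run:
```python
from h import *
s=ctrl.sense(); print(s['clock'],s['ee_pos'],s['orientation'],s['contact_force'],s['opening'])
acc=[]
for i in range(15): p,d,m=cam('scene','x'); acc.append(d)
W=world(m,np.mean(acc,0)); om=load('s4'); W0=world(om[2],om[1])
yaw=np.radians(81.4); ex=np.array([np.cos(yaw),np.sin(yaw)]); ey=np.array([-ex[1],ex[0]])
for nm,w in(('before',W0),('now',W)):
    rel=w[...,:2]-np.array([.5675,.206]); a=rel@ex; b=rel@ey; z=w[...,2]
    ok=(z>.055)&(z<.09)
    for k,lo,hi in(('mid-left',.02,.065),('right1',-.045,-.02),('right2',-.068,-.045)):
        f=z[(a>.005)&(a<.017)&(b>lo)&(b<hi)&ok]; r=z[(a>.183)&(a<.195)&(b>lo)&(b<hi)&ok]
        print(nm,k,len(f),np.round(1000*np.array([np.median(f),np.median(r)]),2))
    for lo in range(25,175,25):
        f=z[(a>lo/1000)&(a<lo/1000+.02)&(abs(b)<.006)&(z>.05)]; print(' rib',lo,len(f),np.round(np.median(f)*1000,2) if len(f) else '')
cv2.imwrite('pics/s6.png',cv2.resize(p[90:270,120:400,::-1],(800,514),interpolation=cv2.INTER_CUBIC))
p,d,m=cam('top','t6')
g=world(m,d); q=(g[...,0]>.35)&(g[...,0]<.7)&(g[...,1]<-.2)&(g[...,1]>-.48)&(g[...,2]>.045)&(g[...,2]<.075); c=g[q]; print('empty tray',len(c),c.min(0),c.max(0),np.median(c,0))
pl=np.linalg.lstsq(np.c_[c[:,:2],np.ones(len(c))],c[:,2],rcond=None)[0]; print('tilt',pl[:2])
```

```text
17.85 [0.55931266 0.14926884 0.19187852] [ 2.04560866 -2.38154401  0.00402862] [ -1.2129317  -10.42888343   7.42084605] 0.03469602344055365
before mid-left 38 [69.67 70.2 ]
before right1 18 [69.6  70.26]
before right2 23 [71.01 69.34]
 rib 25 16 65.94
 rib 50 16 63.67
 rib 75 15 63.68
 rib 100 16 65.26
 rib 125 17 63.88
 rib 150 15 65.55
now mid-left 0 [ nan 69.7]
now right1 18 [72.68 69.83]
now right2 19 [72.83 69.79]
 rib 25 12 67.52
 rib 50 15 67.32
 rib 75 14 66.75
 rib 100 13 66.34
 rib 125 17 65.9
 rib 150 12 65.23
empty tray 892 [ 0.43267624 -0.45148627  0.04517043] [ 0.60725266 -0.23361299  0.06911703] [ 0.51907126 -0.35143443  0.05752733]
tilt [-4.37146601e-05  3.66502768e-03]
  return _methods._mean(a, axis=axis, dtype=dtype,
  ret = ret.dtype.type(ret / rcount)
```

View pics/s6.png

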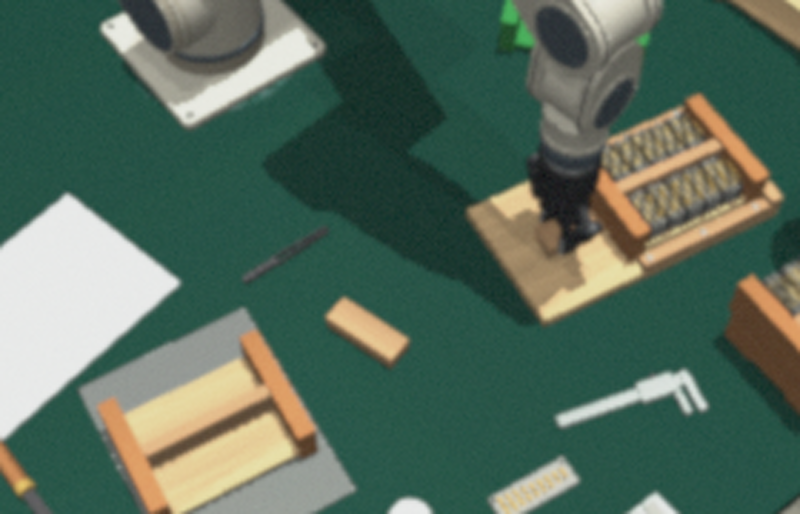

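Front-minus-rear height gives about 3.5 mm of rise at the front edge. The empty tray stands level on the mat and nothing else has moved, so I'm handing in.

```bash
python3 -c "
from h import *
print(order.job_done()); s=ctrl.sense(); print(s['clock'],s['ee_pos'],s['contact_force'])"
```

```text
the job is handed in; nothing more can be done
None
the job is handed in; nothing more can be done
```

The job is handed in. The empty tray is on the mat and the wedge is holding up the front of the loaded tray. No verdict came back, so these are my own last checks, at 17.9 s of the 59 s allowed.

- **Empty tray:** I lifted it by the rib, set it down and let it go. From where I released it, its centre is within a few mm of the mat's centre. A plane fitted to the depth image shows a tilt of about 0.004 rad.
- **Wedge:** it is still gripped (fingers 34.7 mm apart) and pressed into the slot. The wrist reads about 10 N of push and about 7 N upward, so the wedge is bearing on the board.
- **Gap at the loaded tray's front:** about 3.5 mm. Depth gave 3.0–3.7 mm depending on the surface used, and the insertion length (43–45 mm) suggests about 4 mm.
- **Left corner not measured:** the gripper hid the left front corner in the last pictures, so I measured only the right side and the rib. The left gap is inferred from the tray tilting about its rear edge.
- **Bystanders:** the last picture shows the packing block, caliper, tweezers and reed plate with no visible shift. The jar and file were only partly in that crop, and the arm never came near them.

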